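# Find the cleared transfer crate and dock it

### The arm

A 7-joint arm with a two-finger parallel gripper is mounted at the origin on the work surface; the furniture and walls round the work are solid. World frame = base frame: x ahead of the robot, y to its left, z up, the work surface at z = 0. Lengths are in m, angles in degrees, forces in N, time in s.
With the tool pointing down it reaches from about 0.425 to 0.875 m from the base axis. Payload 4.7 kg.
Tool frame: the origin (TCP) lies at the very end of the fingers, on their centre line; the grasp point (between the pads) lies env.grip_point_offset behind it (env.grip_point_offset is the distance from the TCP to the grasp point, in m); z points along the fingers, y is the direction in which the jaws open and shut (so a half turn about z gives the same grasp; the last joint's range is limited). The gripper opens to 87 mm and grips with 3 to 60 N. Pads are 19 mm wide; open, the fingers measure 117 mm over their backs; the gripper's body (75 mm by 190 mm) begins 51 mm behind the grasp point.
Start: joints at [-69.379, 18.392, -4.016, 83.108, 1.295, 78.541, -3.26], TCP at [0.22, 0.612, 0.223] pointing down, gripper open.
Joint ranges: [-163.93, 163.93], [-17.29, 119.83], [-79.2, 71.16], [3.27, 140.29], [-89.18, 269.18], [5.43, 117.66], [-154.24, 154.24]. Speed limits (degrees/s): [147.25, 147.25, 180, 180, 180, 180, 180].

### API

Orientations are given as [roll, pitch, yaw] about the fixed x, y, z axes, in that order (R = Rz(yaw) Ry(pitch) Rx(roll)).
In Python, from cell import env gives the robot as it stands.
- The arm moves only by the tool send_rows, never from a script. Its argument "plan" is a list of rows, each a list of 7 numbers: the finger opening in mm, from 0 to 87, then the shift along the tool's x, y, z in mm, then the turn, a rotation vector about the tool's x, y, z in rad. A call has 1 to 12 rows; each row shifts and turns the commanded pose from where the row before left it, along the tool's axes as they then stand; what a row does not reach is not made up. A row lasts 1/10 s, in which the tool goes at most 50 mm and 8.59 degrees, less where a joint would pass 70% of its speed; a pose out of reach is approached as far as the arm can. A call is refused whole if a number of a shift passes 50 or a number of a turn 0.15, either way. A call with a gripper value outside its range is refused whole. The fingers move at their own pace and stop on an object; "grip_force" is the grip in N (left out, the last holds). Time passes only in rows, so rows that do not move let the fingers close. It gives the time, the measured TCP pose, the force and the opening at its end, in the units of the state.
- env.get_obs(): the state, without advancing time (a new reading comes with each control period).
- env.read_camera(name): name is "scene" or "top"; returns the picture (400x640x3 uint8, red, green, blue); there is no depth.
- env.get_calibration(name): a dict with "fx", "fy", "cx", "cy" (pixels), "extrinsics" (4x4, takes a point from camera to world coordinates). Camera axes: x right, y down, z forward; pixel columns grow to the right and rows downward; lengths in m; the calibration is good to about 2 mm. A picture is of the moment at which its call begins. get_calibration takes no time and is no camera call.
- env.sign_off(): hands the job in, once; it reports no verdict.
Trained networks look in the newest picture that a camera, given by its name, has taken for a name from the list of things; names that differ only in an ending like _2 or _b are one class to them, and where a whole thing is asked for, a point or a joint stands for the part that bears it (a point fixed in the world has none). Each returns a list of dicts, best first, with "confidence" (0 to 1); they miss things now and then, are a little off and sometimes report something else, mostly with a low value. They report only what shows in the picture. A call takes as long as a camera call. They do not tell look-alikes from the thing itself.
- env.regions_of(camera, query): "region" (400x640 bool, what is visible of it) and "rect" ([left, top, right, bottom] in pixels, round what is visible of it).
The state is a dict: "time_s": time; "qpos": joint angles; "joint_velocities": joint speeds; "effort": joint torques, N m; "tool_pos": TCP position; "tool_rot": TCP orientation; "force": force on the tool from outside, world axes, zero at the start; "wrist_torque": the same for the moment, N m; "grip_width": finger opening in m.
Only numpy, scipy, OpenCV 4.12 (cv2) and the standard library are available. Lean on these libraries where they do the work, as an engineer would, in place of code of your own. Each camera call takes 0.05 s, during which the arm holds its last target. There are 200 camera calls.

### The job

Two look-alike transfer crates are back from the wash, and one has a green clearance disc under its base. Working only by pushing with the fingers, never gripping or lifting, roll each crate to your right, over its lower right edge, until both lie on their right walls with their undersides facing the open left side of the bench; then push the one with the green disc, as it lies, across the yellow line and home, flush against the aluminium dispatch rail along the wall. Leave the other crate lying where it fell and disturb nothing else.

Things in the scene. Friction and masses are not known exactly. Their poses are not given: they have to be found in the camera images.
- crate_a: one of two crates alike from outside: white tub, blue lid, blank card pocket on the left (+y) wall; closed rigid box 104 (x) x 70 (y) x 100 high (z) mm, about 0.3 kg. Origin at the centre of its underside, z up through the lid, y to the robot's left, towards the open side of the bench (within 0.12 rad). Rubber strips 10 mm wide, 4 mm thick run along x under its left and right edges
- crate_a_center (a point): centre of crate_a, half-way up. Lying on its right (-y) wall the crate is 70 mm high and 100 mm long in y, its underside facing left; it then slides when pushed low down with 2 to 3 N
- crate_a_edge (a point): middle of the right (-y) lower edge of crate_a: the edge it tips over, which stays on the bench. The crate tips (about 1.5 N) when its left wall is pushed to the right within 20 mm of the top; after some 50 mm of push there (tilt 35 deg) it passes its balance and falls onto its right wall by itself
- crate_a_lid_near (a point): corner where the top of the lid of crate_a meets its right (-y) wall, at the end nearer to the robot (x = -52 mm); on the bench, foremost towards the wall, once the crate lies
- crate_a_lid_far (a point): corner where the top of the lid of crate_a meets its right (-y) wall, at the end farther from the robot (x = +52 mm); on the bench, foremost towards the wall, once the crate lies
- crate_b: one of two crates alike from outside: white tub, blue lid, blank card pocket on the left (+y) wall; closed rigid box 104 (x) x 70 (y) x 100 high (z) mm, about 0.3 kg. Origin at the centre of its underside, z up through the lid, y to the robot's left, towards the open side of the bench (within 0.12 rad). Rubber strips 10 mm wide, 4 mm thick run along x under its left and right edges
- crate_b_center (a point): centre of crate_b, half-way up. Lying on its right (-y) wall the crate is 70 mm high and 100 mm long in y, its underside facing left; it then slides when pushed low down with 2 to 3 N
- crate_b_edge (a point): middle of the right (-y) lower edge of crate_b: the edge it tips over, which stays on the bench. The crate tips (about 1.5 N) when its left wall is pushed to the right within 20 mm of the top; after some 50 mm of push there (tilt 35 deg) it passes its balance and falls onto its right wall by itself
- crate_b_lid_near (a point): corner where the top of the lid of crate_b meets its right (-y) wall, at the end nearer to the robot (x = -52 mm); on the bench, foremost towards the wall, once the crate lies
- crate_b_lid_far (a point): corner where the top of the lid of crate_b meets its right (-y) wall, at the end farther from the robot (x = +52 mm); on the bench, foremost towards the wall, once the crate lies
- stamp (a point): centre of the round green disc (43 mm, with a white ring in it) stuck in the middle of the underside of one of the two crates; hidden until that crate is tipped. The other crate's underside is bare white but for the moulded ring of the base
- rail: dispatch rail, fixed: aluminium angle 300 mm long, 40 mm high, standing on the bench on the robot's right, along the wall, with a yellow tape line (flat, does not hinder sliding) 113 mm in front of it. Origin on the bench at the middle of the face that crates are pushed against; x along the rail away from the robot, y square out from that face to the left, towards the crates
- tape_roll: roll of beige tape lying flat, 101 mm across, 19 high; bystander, to be left alone; origin at the centre of its underside (for lying things, of its footprint)
- marker: blue marker pen lying, 123 mm long; bystander, to be left alone; origin at the centre of its underside (for lying things, of its footprint)
- gauze_pack: folded gauze pack with a blue band, 58x87x28 mm; bystander, to be left alone; origin at the centre of its underside (for lying things, of its footprint)
- vial_orange: small vial with orange cap, 22 mm across, 47 high; bystander, to be left alone; origin at the centre of its underside (for lying things, of its footprint)
- vial_green: small vial with green cap, 22 mm across, 47 high; bystander, to be left alone; origin at the centre of its underside (for lying things, of its footprint)
- timer: white timer on its foot, 66x62x64 mm; bystander, to be left alone; origin at the centre of its underside (for lying things, of its footprint)
Not all that is in view belongs to the job. Leave any orange look-alike of the crate_b alone.

How it is judged:
By the outcome, as a careful person would: the job done as asked, in the order asked, and still so for the second after the job is handed in, with the robot touching nothing.
It also fails if it takes over 51 s, if anything falls off the work surface, if the arm or the gripper's body presses on something with over 40 N, if the wrist force passes 120 N, or if a joint passes its speed limit or range.

## Working session

There is one attempt and no reset: what is moved stays moved. The work goes in short steps, Python scripts to look and compute and a tool call to move; the robot and the scene stay as the last step left them, time stands still between calls to the robot, and variables do not carry over. Pictures are saved under pics/ and viewed, about 8 in all and at most 12, crops included, and the job is handed in when it is done.

Besides the shell and the picture viewer there is one more tool, called after "Call:" in YAML: its name, and indented under it one key for each argument. send_rows: Moves the arm, as the interface text tells. Its arguments: {"type":"object","properties":{"plan":{"type":"array"},"grip_force":{"type":"number"}},"required":["plan"]}

```bash
ls; mkdir -p pics; python3 - <<'E'
from cell import env
import cv2,numpy as np
o=env.get_obs()
print({k:np.round(v,3).tolist() for k,v in o.items()}, env.grip_point_offset)
for c in("scene","top"):
    cv2.imwrite(f"pics/{c}0.png",env.read_camera(c)[:,:,::-1])
    k=env.get_calibration(c);print(c,k["fx"],k["fy"],k["cx"],k["cy"],np.round(k["extrinsics"],4).tolist())
    for q in("crate_a","rail"):
        for r in env.regions_of(c,q): print(c,q,r["rect"],r["confidence"])
E
```

```text
pics
{'time_s': 0.0, 'qpos': [-69.38, 18.441, -4.017, 83.174, 1.295, 78.54, -3.26], 'joint_velocities': [0.01, 0.028, -0.035, -0.108, -0.057, 0.006, -0.095], 'effort': [0.0, -49.129, -0.404, -31.253, -0.064, 0.044, 0.0], 'tool_pos': [0.22, 0.611, 0.221], 'tool_rot': [-179.891, 0.005, 160.191], 'force': [0.618, 0.543, -0.404], 'wrist_torque': [0.03, 0.009, 0.008], 'grip_width': 0.087} 0.0187
scene 500.60413859067023 500.60413859067023 320.77577289652834 196.3694623921525 [[-0.8782, -0.2093, 0.4301, -0.0217], [-0.4783, 0.384, -0.7898, 0.9857], [0.0002, -0.8993, -0.4374, 0.646], [0.0, 0.0, 0.0, 1.0]]
scene crate_a [204.2, 209.0, 256.4, 264.4] 0.89
scene crate_a [344.2, 228.8, 392.1, 291.7] 0.63
scene rail [321.9, 178.9, 393.7, 224.5] 0.75
top 366.99342390306043 366.99342390306043 319.4824043755543 203.62632508092872 [[0.0721, -0.9664, 0.2466, 0.3137], [-0.9974, -0.0707, 0.0146, -0.0166], [0.0034, -0.247, -0.969, 1.0586], [0.0, 0.0, 0.0, 1.0]]
top crate_a [232.3, 154.9, 268.6, 193.8] 0.91
top crate_a [233.9, 207.6, 266.8, 254.6] 0.66
top crate_a [245.1, 264.7, 277.8, 310.1] 0.62
top rail [346.5, 162.2, 407.0, 268.1] 0.92
```

View pics/scene0.png

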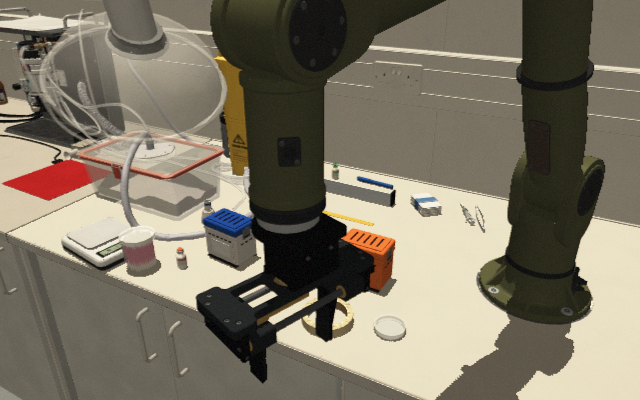

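View pics/top0.png

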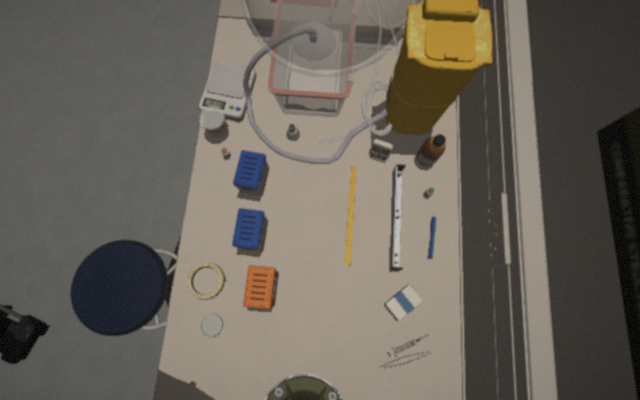

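Scene view: a blue-lidded crate shows at (230,238) and the gripper hides the other. The orange decoy is at (370,260) and the rail at (355,190). Top view: blue lids at (250,170) and (249,229), orange decoy at (260,287), yellow line at x≈351, rail at x≈398 over rows 163–268. A hose lies near (310,158), close to where the far crate will land. The vial with the orange cap is at (225,153).

```bash
cat > h.py <<'E'
from cell import env
import cv2,numpy as np
from scipy.spatial.transform import Rotation as Ro
def cal(c):
    k=env.get_calibration(c);return k,np.array(k["extrinsics"])
def unproj(c,uv,z):
    k,E=cal(c);uv=np.atleast_2d(uv).astype(float)
    d=np.c_[(uv[:,0]-k["cx"])/k["fx"],(uv[:,1]-k["cy"])/k["fy"],np.ones(len(uv))]@E[:3,:3].T
    return (E[:3,3]+d*((z-E[2,3])/d[:,2])[:,None])[:,:2]
def proj(c,P):
    k,E=cal(c);p=(np.atleast_2d(P)-E[:3,3])@E[:3,:3]
    return p[:,:2]/p[:,2:]*k["fx"]+[k["cx"],k["cy"]]
def blobs(c,lo,hi,amin):
    im=env.read_camera(c);m=cv2.inRange(cv2.cvtColor(im,cv2.COLOR_RGB2HSV),lo,hi)
    n,l,s,_=cv2.connectedComponentsWithStats(m)
    return im,[np.argwhere(l==i)[:,::-1] for i in range(1,n) if s[i,4]>amin]
def rect(P):
    r=cv2.minAreaRect((P*1000).astype(np.float32));return np.round(r[0],1),np.round(r[1],1),round(r[2],1)
def st():
    o=env.get_obs();print("t",round(o["time_s"],2),"pos",np.round(o["tool_pos"],4),"rot",np.round(o["tool_rot"],2),"F",np.round(o["force"],1),"q",np.round(o["qpos"],0))
E
python3 - <<'E'
from h import *
im,B=blobs("top",(105,120,40),(125,255,255),300)
for b in B: print("blue",b.min(0),b.max(0),rect(unproj("top",b,.1)))
_,B=blobs("top",(18,120,80),(32,255,255),150)
for b in B: print("yel",b.min(0),b.max(0),rect(unproj("top",b,0)))
for q in("rail","tape_roll","marker","gauze_pack","vial_orange","timer"):
    for r in env.regions_of("top",q)[:2]:
        b=np.argwhere(r["region"])[:,::-1]
        if len(b): print(q,round(r["confidence"],2),r["rect"],rect(unproj("top",b,.04 if q=="rail" else 0.0)))
print("hose",unproj("top",[[270,148],[300,158],[340,158],[292,130]],0).round(3).tolist())
x0,y0,x1,y1=180,100,430,290
cv2.imwrite("pics/topc.png",cv2.resize(im[y0:y1,x0:x1,::-1],None,fx=3.1,fy=3.1,interpolation=2))
E
```

```text
blue [234 152] [264 187] (array([640.9, 198.7]), array([64.4, 99. ]), 83.0)
blue [233 209] [262 247] (array([476.4, 181.8]), array([65.5, 99. ]), 87.1)
yel [405   0] [492  70] (array([1206.5, -392.7]), array([279.5, 295.4]), 2.6)
yel [345 167] [355 264] (array([558.6, -94.2]), array([ 14.6, 295.3]), 89.3)
rail 0.74 [347.2, 163.1, 405.2, 266.8] (array([ 557.5, -160.2]), array([152.9, 307.5]), 89.3)
tape_roll 0.71 [233.4, 209.5, 269.7, 249.9] (array([491.2, 195.7]), array([ 96.8, 121.6]), 84.9)
tape_roll 0.64 [188.2, 262.6, 223.2, 298.0] (array([339.7, 301.9]), array([ 96.9, 104.7]), 4.1)
marker 0.51 [429.2, 214.6, 441.2, 255.4] (array([ 509.1, -336.2]), array([ 18.1, 116.2]), 87.7)
gauze_pack 0.71 [386.7, 284.5, 421.9, 321.9] (array([ 316.7, -253.3]), array([63.4, 94.1]), 42.5)
gauze_pack 0.23 [187.2, 262.7, 223.4, 296.3] (array([339.8, 305. ]), array([ 97.6, 103.4]), 31.5)
vial_orange 0.71 [187.3, 259.6, 225.8, 298.1] (array([337.4, 304.9]), array([104.9, 102.9]), 51.3)
vial_orange 0.55 [232.4, 208.6, 269.5, 254.2] (array([492.3, 196.6]), array([ 95.3, 124.6]), 86.8)
timer 0.89 [370.2, 139.3, 395.9, 159.7] (array([ 766.2, -176.8]), array([64.4, 65.2]), 75.1)
hose [[0.749, 0.165], [0.723, 0.069], [0.732, -0.053], [0.814, 0.102]]
```

View pics/topc.png

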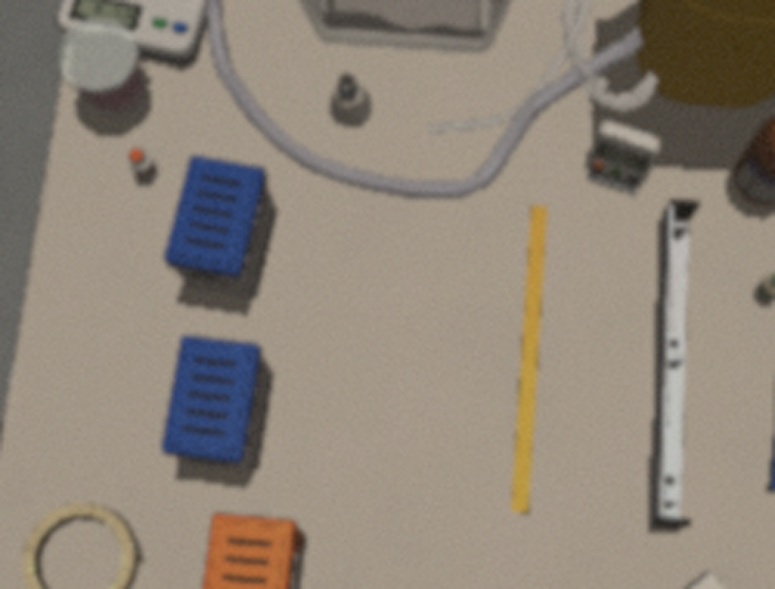

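The crop shows the far crate yawed about −7° and the near one about −3°. The line and rail run along x at about −0.7°. The hose is at x≥0.72, clear of both falls. I'm moving off towards the far crate.

```bash
python3 - <<'E'
from h import *
for n,u in(("rail top-left far/near",[[395.4,168],[392.3,266]]),):print(n,unproj("top",u,.04).round(4).tolist())
_,B=blobs("top",(4,150,80),(12,255,255),300)
for b in B: print("orange",b.min(0),b.max(0),rect(unproj("top",b,.1)))
E
```

```text
rail top-left far/near [[0.697, -0.2161], [0.4111, -0.2136]]
orange [244 266] [275 308] (array([328.5, 134.1]), array([ 69.5, 100.5]), 88.8)
```

Call:
send_rows:
  plan:
    - [60,0,0,0,0,0,0.1497]
    - [60,0,0,0,0,0,0.1497]
    - [60,0,0,0,0,0,0.1497]
    - [60,0,0,0,0,0,0.1497]
    - [60,0,0,0,0,0,0.1497]
    - [60,0,0,0,0,0,0.1497]
    - [60,0,0,0,0,0,0.1497]
    - [60,0,0,0,0,0,0.1497]
    - [60,0,0,0,0,0,0.1497]
    - [60,-15,25,0,0,0,0]
    - [60,-23,36,0,0,0,0]
    - [60,-23,36,0,0,0,0]

```text
time_s: 1.95
tool_pos: [0.3095, 0.5387, 0.2225]
tool_rot: [180.0, -0.0, 83.1]
force: [1.5, -0.2, -0.5]
grip_width: 0.0599
```

Call:
send_rows:
  plan:
    - [60,-23.7,37,0,0,0,0]
    - [60,-23.7,37,0,0,0,0]
    - [60,-23.7,37,0,0,0,0]
    - [60,-23.7,37,0,0,0,0]
    - [60,-23.7,37,0,0,0,0]
    - [60,-23.7,37,0,0,0,0]
    - [60,-23.7,37,0,0,0,0]
    - [60,-23.7,37,0,0,0,0]
    - [60,-23.7,37,0,0,0,0]
    - [60,-23.7,37,0,0,0,0]
    - [60,0,0,30,0,0,0]
    - [60,0,0,0,0,0,0]

```text
time_s: 3.15
tool_pos: [0.6462, 0.2563, 0.1883]
tool_rot: [-179.7, 0.2, 82.8]
force: [-1.3, 0.4, -1.1]
grip_width: 0.0602
```

```bash
python3 - <<'E'
from h import *
im=env.read_camera("scene");st()
cv2.imwrite("pics/s1.png",cv2.resize(im[130:330,120:420,::-1],None,fx=2.6,fy=2.6))
E
```

```text
t 3.2 pos [0.6459 0.2586 0.1902] rot [-1.7973e+02  1.1000e-01  8.2980e+01] F [-0.9  0.8  0.5] q [-39.  26.  22.  79.  -9.  78. -25.]
```

View pics/s1.png

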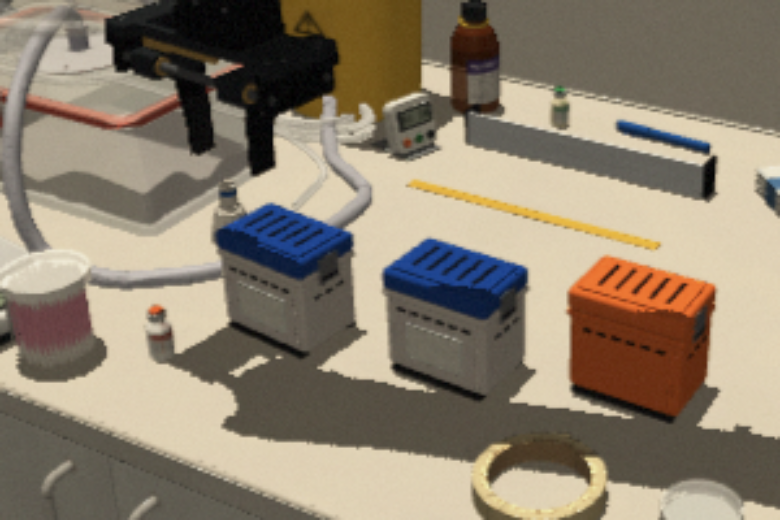

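The crop shows the fingers open above and left of the far crate, with the path down clear. The crate walls carry the card pockets, and the orange decoy stays separate. Next I go down to about z=0.088 and start pushing.

Call:
send_rows:
  plan:
    - [60,0,0,35,0,0,0]
    - [60,0,0,35,0,0,0]
    - [60,0,0,31,0,0,0]
    - [60,0,0,0,0,0,0]
    - [60,-6,0,0,0,0,0]
    - [60,-6,0,0,0,0,0]
    - [60,-6,0,0,0,0,0]
    - [60,-6,0,0,0,0,0]
    - [60,-6,0,0,0,0,0]
    - [60,-6,0,0,0,0,0]

```text
time_s: 4.2
tool_pos: [0.6435, 0.2227, 0.0924]
tool_rot: [179.9, -0.0, 83.0]
force: [0.2, 0.6, 2.0]
grip_width: 0.0599
```

Call:
send_rows:
  plan:
    - [60,-5,0,0,0,0,0]
    - [60,-5,0,0,0,0,0]
    - [60,-5,0,0,0,0,0]
    - [60,-5,0,0,0,0,0]

```text
time_s: 4.6
tool_pos: [0.6403, 0.2021, 0.0911]
tool_rot: [-180.0, 0.1, 83.0]
force: [-0.1, -0.1, -0.1]
grip_width: 0.0598
```

```bash
python3 - <<'E'
from h import *
st();a=env.read_camera("scene")[130:330,120:420,::-1];b=env.read_camera("top")[100:300,180:430,::-1]
cv2.imwrite("pics/s2.png",np.vstack([cv2.resize(a,(450,300)),cv2.resize(b,(375,300))[:,:].copy() if 0 else cv2.copyMakeBorder(cv2.resize(b,(375,300)),0,0,0,75,cv2.BORDER_CONSTANT)]))
E
```

```text
t 4.6 pos [0.6403 0.2021 0.0911] rot [-1.7995e+02  6.0000e-02  8.2970e+01] F [-0.1 -0.1 -0.1] q [-36.  27.  22.  89. -10.  66. -19.]
```

View pics/s2.png

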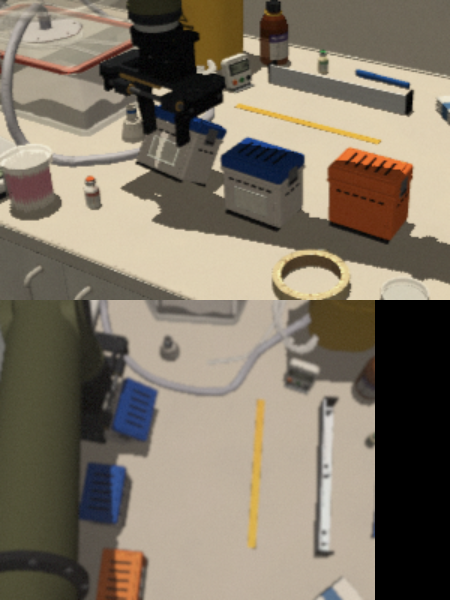

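The crate is tilting about 25°, squarely against both fingers, with its right edge staying put. I keep pushing past the balance point.

Call:
send_rows:
  plan:
    - [60,-5,0,0,0,0,0]
    - [60,-5,0,0,0,0,0]
    - [60,-5,0,0,0,0,0]
    - [60,-4,0,0,0,0,0]
    - [60,0,0,0,0,0,0]
    - [60,0,0,0,0,0,0]
    - [60,0,0,0,0,0,0]
    - [60,0,0,0,0,0,0]

```text
time_s: 5.5
tool_pos: [0.6383, 0.1848, 0.0916]
tool_rot: [180.0, -0.0, 83.0]
force: [0.1, -0.3, -0.1]
grip_width: 0.0599
```

```bash
python3 - <<'E'
from h import *
st()
im,B=blobs("top",(105,120,40),(125,255,255),100)
for b in B: print("blue",b.min(0),b.max(0))
a=env.read_camera("scene")[130:330,120:420,::-1]
cv2.imwrite("pics/s3.png",cv2.resize(a,(600,400)))
E
```

```text
t 5.5 pos [0.6383 0.1848 0.0916] rot [ 1.800e+02 -1.000e-02  8.303e+01] F [ 0.1 -0.3 -0.1] q [-35.  26.  22.  90. -10.  66. -18.]
blue [289 165] [300 197]
blue [242 210] [262 232]
blue [241 234] [257 246]
```

The lid band has moved to columns 289–300, so the far crate has fallen over. Next is the near crate.

Call:
send_rows:
  plan:
    - [60,20,0,-10,0,0,0]
    - [60,0,0,-40,0,0,0]
    - [60,0,0,-40,0,0,-0.0716]
    - [60,7.7,-40.9,0,0,0,0]
    - [60,7.7,-40.9,0,0,0,0]
    - [60,7.7,-40.9,0,0,0,0]
    - [60,7.7,-40.9,0,0,0,0]
    - [60,0,0,0,0,0,0]
    - [60,0,0,30,0,0,0]
    - [60,0,0,30,0,0,0]
    - [60,0,0,31,0,0,0]
    - [60,0,0,0,0,0,0]

```text
time_s: 6.8
tool_pos: [0.4764, 0.2413, 0.0867]
tool_rot: [-179.6, 0.3, 87.1]
force: [-0.0, 0.1, -0.6]
grip_width: 0.06
```

```bash
python3 - <<'E'
from h import *
im=env.read_camera("scene");st()
cv2.imwrite("pics/s4.png",cv2.resize(im[130:330,120:420,::-1],None,fx=2.6,fy=2.6))
E
```

```text
t 6.85 pos [0.478  0.2422 0.0891] rot [-1.7983e+02  1.6000e-01  8.7070e+01] F [ 0.4  0.3 -0.4] q [-47.  11.  19. 109.  -4.  61. -29.]
```

View pics/s4.png

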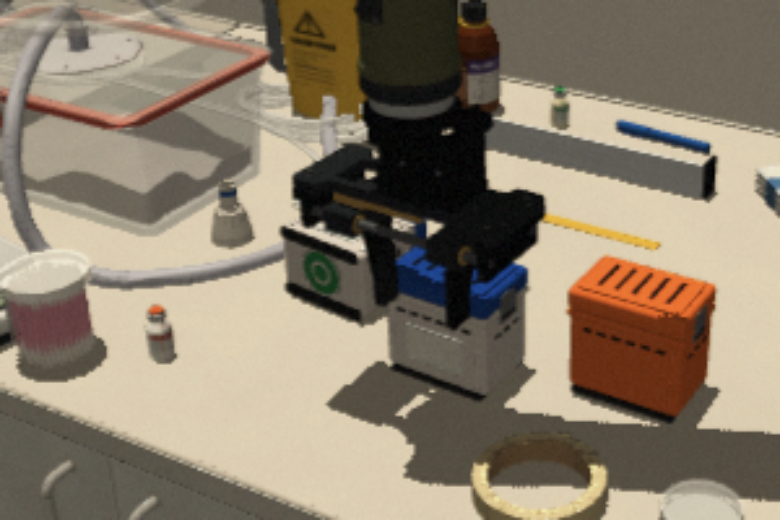

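The far crate lies with the green disc (white ring) facing left, at (320,272) in the crop. The fingers stand at the near crate's upper left wall, so I tip it now.

Call:
send_rows:
  plan:
    - [60,-6,0,0,0,0,0]
    - [60,-6,0,0,0,0,0]
    - [60,-6,0,0,0,0,0]
    - [60,-6,0,0,0,0,0]
    - [60,-6,0,0,0,0,0]
    - [60,-5,0,0,0,0,0]
    - [60,-5,0,0,0,0,0]
    - [60,-5,0,0,0,0,0]
    - [60,-5,0,0,0,0,0]
    - [60,-5,0,0,0,0,0]
    - [60,-5,0,0,0,0,0]
    - [60,-5,0,0,0,0,0]

```text
time_s: 8.05
tool_pos: [0.4752, 0.1773, 0.0901]
tool_rot: [-179.9, 0.1, 87.1]
force: [0.0, -0.5, -0.1]
grip_width: 0.0599
```

Call:
send_rows:
  plan:
    - [60,-5,0,0,0,0,0]
    - [60,-4,0,0,0,0,0]
    - [60,0,0,0,0,0,0]
    - [60,0,0,0,0,0,0]
    - [60,0,0,0,0,0,0]
    - [60,0,0,0,0,0,0]

```text
time_s: 8.65
tool_pos: [0.4752, 0.1696, 0.0906]
tool_rot: [180.0, -0.0, 87.1]
force: [-0.2, 0.5, 1.0]
grip_width: 0.0598
```

```bash
python3 - <<'E'
from h import *
st()
im,B=blobs("top",(105,120,40),(125,255,255),60)
for b in B: print("blue",b.min(0),b.max(0))
E
```

```text
t 8.65 pos [0.4752 0.1696 0.0906] rot [180.    -0.    87.12] F [-0.2  0.5  1. ] q [-43.   7.  21. 113.  -3.  60. -23.]
blue [289 165] [300 197]
blue [292 219] [302 254]
blue [430 218] [434 256]
```

Both crates are down. I'll retreat, move behind the green-disc crate, tilt the tool and look.

Call:
send_rows:
  plan:
    - [60,25,0,-10,0,0,0]
    - [60,0,0,-40,0,0,0]
    - [60,0,0,-20,0,0,0]
    - [60,12,41.6,0,0,0,0]
    - [60,12,41.6,0,0,0,0]
    - [60,12,41.6,0,0,0,0]
    - [60,12,41.6,0,0,0,0]
    - [60,0,0,0,0,-0.1163,0]
    - [60,0,0,0,0,-0.1163,0]
    - [60,0,0,0,0,-0.1163,0]
    - [60,0,0,0,0,0,0]

```text
time_s: 9.8
tool_pos: [0.643, 0.2405, 0.1569]
tool_rot: [-179.7, 20.0, 87.7]
force: [-0.6, 2.5, -0.3]
grip_width: 0.0597
```

```bash
python3 - <<'E'
from h import *
st()
a=env.read_camera("scene");b=env.read_camera("top")
hsv=cv2.cvtColor(b,cv2.COLOR_RGB2HSV);m=cv2.inRange(hsv,(105,120,40),(125,255,255))
n,l,s,_=cv2.connectedComponentsWithStats(m)
for i in range(1,n):
    if s[i,4]>60:
        p=np.argwhere(l==i)[:,::-1]
        q=cv2.minAreaRect(p.astype(np.float32));print(s[i],np.round(cv2.boxPoints(q),1).tolist())
for r in env.regions_of("top","crate_a"): print(r["rect"],r["confidence"])
A=cv2.resize(a[130:330,120:420,::-1],(780,520))
cv2.imwrite("pics/s5.png",A)
cv2.imwrite("pics/t5.png",cv2.resize(b[140:270,215:415,::-1],(800,520),interpolation=cv2.INTER_CUBIC))
E
```

```text
t 9.8 pos [0.643  0.2405 0.1569] rot [-179.71   20.01   87.71] F [-0.6  2.5 -0.3] q [-48.  34.  25.  74.   4.  84. -29.]
[289 165  12  33 192] [[288.3999938964844, 196.60000610351562], [295.6000061035156, 164.5], [301.5, 165.8000030517578], [294.29998779296875, 198.0]]
[292 219  10  36 208] [[291.6000061035156, 253.5], [296.79998779296875, 218.5], [302.8999938964844, 219.39999389648438], [297.79998779296875, 254.39999389648438]]
[430 218   5  39  79] [[429.29998779296875, 255.89999389648438], [432.20001220703125, 217.89999389648438], [434.5, 218.0], [431.6000061035156, 256.1000061035156]]
[244.5, 264.7, 278.0, 312.2] 0.97
[259.2, 159.4, 298.6, 203.3] 0.65
[263.1, 215.2, 302.3, 260.4] 0.58
```

View pics/t5.png

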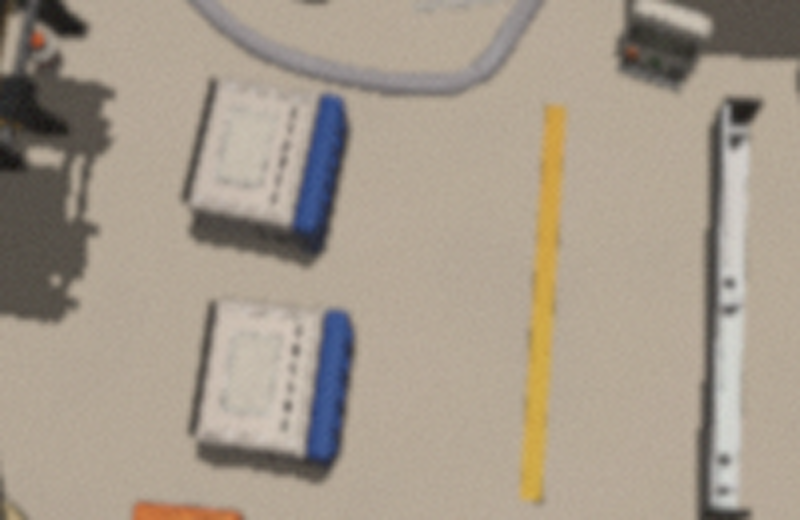

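View pics/s5.png

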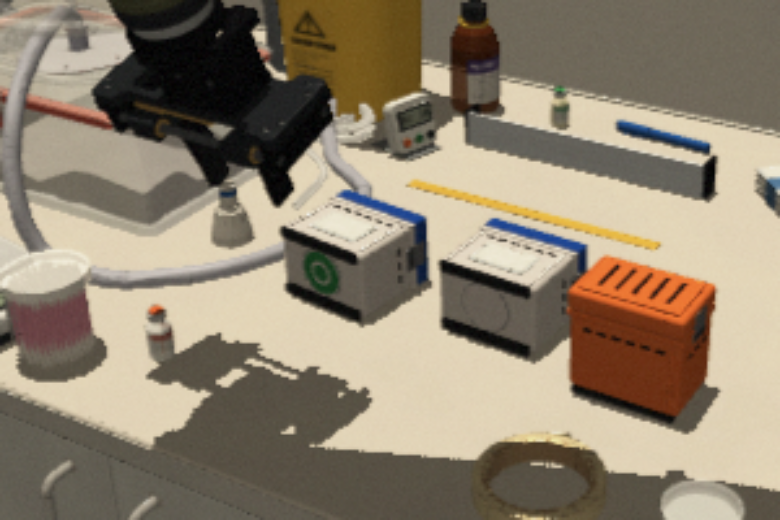

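The scene crop shows both crates lying on their right walls: the green disc is on the far one and the near one is bare apart from its moulded ring. Top crop: the far crate's underside edge runs (213,80)–(187,200) and its lid edge (345,100)–(318,240), still yawed. The near crate's edge runs (213,300)–(193,437).

```bash
python3 - <<'E'
from h import *
f=lambda pts:[[215+x/4,140+y/4] for x,y in pts]
for n,p,z in(("far underside",[(213,80),(187,200)],.07),("far lid top",[(343,97),(318,235)],.066),("near underside",[(213,300),(193,437)],.07),("near lid",[(352,315),(333,462)],.06),("rail front top",[(722,112),(709,505)],.04),("rail front base",[(716,115),(703,515)],0),("line",[(555,107),(531,500)],0)):
    q=unproj("top",f(p),z);d=q[0]-q[1];print(n,q.round(4).tolist(),"yaw",round(np.degrees(np.arctan2(d[1],d[0])),1),"mid",q.mean(0).round(4))
E
```

```text
far underside [[0.6832, 0.1539], [0.5928, 0.1626]] yaw -5.5 mid [0.638  0.1582]
far lid top [[0.6786, 0.0603], [0.5752, 0.069]] yaw -4.8 mid [0.6269 0.0647]
near underside [[0.5227, 0.1367], [0.4277, 0.1401]] yaw -2.0 mid [0.4752 0.1384]
near lid [[0.5212, 0.0409], [0.4189, 0.0453]] yaw -2.4 mid [0.4701 0.0431]
rail front top [[0.697, -0.2164], [0.4104, -0.2135]] yaw -0.6 mid [ 0.5537 -0.2149]
rail front base [[0.7093, -0.2197], [0.4069, -0.2171]] yaw -0.5 mid [ 0.5581 -0.2184]
line [[0.7067, -0.0968], [0.4086, -0.0943]] yaw -0.5 mid [ 0.5576 -0.0956]
```

Call:
send_rows:
  plan:
    - [60,0,0,0,0.022,0,0.061]
    - [60,12,0,33,0,0,0]
    - [60,12,0,33,0,0,0]
    - [60,12,0,33,0,0,0]
    - [60,12,0,33,0,0,0]
    - [60,0,0,0,0,0,0]
    - [60,-9.4,0,3.4,0,0,0]
    - [60,-9.4,0,3.4,0,0,0]
    - [60,-9.4,0,3.4,0,0,0]
    - [60,-9.4,0,3.4,0,0,0]
    - [60,-9.4,0,3.4,0,0,0]
    - [60,0,0,0,0,0,0]

```text
time_s: 11.15
tool_pos: [0.6396, 0.1814, 0.021]
tool_rot: [179.9, 20.0, 83.2]
force: [-0.3, -0.1, -0.1]
grip_width: 0.06
```

Call:
send_rows:
  plan:
    - [60,1.4,0,3.8,0,0,0]
    - [60,-5.6,0,2.05,0,0,0]
    - [60,-5.6,0,2.05,0,0,0]
    - [60,-5.6,0,2.05,0,0,0]
    - [60,-5.6,0,2.05,0,0,0]
    - [60,-7.5,0,2.73,-0.0031,0,-0.0085]
    - [60,-7.5,0,2.73,-0.0031,0,-0.0085]
    - [60,-7.5,0,2.73,-0.0031,0,-0.0085]
    - [60,-7.5,0,2.73,-0.0031,0,-0.0085]

```text
time_s: 12.05
tool_pos: [0.6332, 0.1279, 0.0161]
tool_rot: [180.0, 20.0, 85.5]
force: [0.7, 1.9, -1.2]
grip_width: 0.0601
```

```bash
cat > look.py <<'E'
from h import *
import sys
st();b=env.read_camera("top");m=cv2.inRange(cv2.cvtColor(b,cv2.COLOR_RGB2HSV),(105,120,40),(125,255,255))
n,l,s,_=cv2.connectedComponentsWithStats(m)
for i in range(1,n):
    if s[i,4]>40 and s[i,0]<425:
        p=np.argwhere(l==i)[:,::-1];q=unproj("top",p,.06);print(s[i],rect(q),(q.min(0)*1000).round(),(q.max(0)*1000).round())
if len(sys.argv)>1:
    a=env.read_camera("scene")[130:330,120:420,::-1]
    cv2.imwrite(sys.argv[1],np.vstack([cv2.resize(a,(440,293)),cv2.resize(b[135:270,215:415,::-1],(440,297),interpolation=2)]))
E
python3 look.py pics/s6.png
```

```text
t 12.05 pos [0.6332 0.1279 0.0161] rot [179.99  19.98  85.48] F [ 0.7  1.9 -1.2] q [-43.  36.  26.  90.   4.  66. -26.]
[305 166  10  34 190] (array([628.2,  30.3]), array([ 16.5, 100.3]), 85.4) [578.  20.] [678.  41.]
[292 219  10  36 213] (array([471. ,  52.4]), array([17.1, 98. ]), 87.4) [422.  43.] [520.  63.]
```

View pics/s6.png

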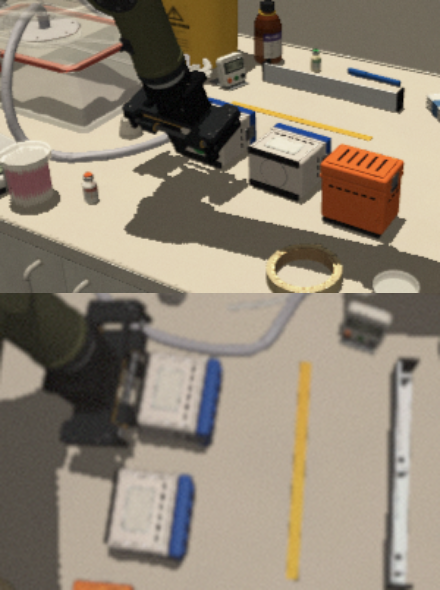

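The crate slides flat at about 2 N against both fingers and is turning square. The near crate is undisturbed at (150,515) in the lower half. I carry on.

Call:
send_rows:
  plan:
    - [60,-9.4,0,3.42,-0.0029,0,-0.008]
    - [60,-9.4,0,3.42,-0.0029,0,-0.008]
    - [60,-9.4,0,3.42,-0.0029,0,-0.008]
    - [60,-9.4,0,3.42,-0.0029,0,-0.008]
    - [60,-9.4,0,3.42,-0.0029,0,-0.008]
    - [60,-9.4,0,3.42,-0.0029,0,-0.008]
    - [60,-9.4,0,3.42,-0.0029,0,-0.008]
    - [60,-9.4,0,3.42,-0.0029,0,-0.008]
    - [60,-9.4,0,3.42,0,0,0]
    - [60,-9.4,0,3.42,0,0,0]
    - [60,-9.4,0,3.42,0,0,0]
    - [60,-9.4,0,3.42,0,0,0]

```text
time_s: 13.35
tool_pos: [0.629, 0.008, 0.0162]
tool_rot: [180.0, 20.0, 89.3]
force: [-0.2, 3.0, 1.6]
grip_width: 0.06
```

```bash
python3 look.py
```

```text
t 13.35 pos [0.629  0.008  0.0162] rot [179.98  19.99  89.35] F [-0.2  3.   1.6] q [-36.  31.  28.  97.   7.  59. -16.]
[349 168   6  34 156] (array([631. , -88.9]), array([13.2, 99.1]), 89.3) [581. -96.] [680. -82.]
[292 218  11  37 228] (array([472.2,  52.5]), array([ 17.2, 101.2]), 87.0) [422.  42.] [523.  63.]
```

Call:
send_rows:
  plan:
    - [60,-9.4,0,3.42,0,0,0]
    - [60,-9.4,0,3.42,0,0,0]
    - [60,-9.4,0,3.42,0,0,0]
    - [60,-9.4,0,3.42,0,0,0]
    - [60,-9.4,0,3.42,0,0,0]
    - [60,-9.4,0,3.42,0,0,0]
    - [60,-9.4,0,3.42,0,0,0]
    - [60,-9.4,0,3.42,0,0,0]
    - [60,-9.4,0,3.42,0,0,0]
    - [60,-2.8,0,1.03,0,0,0]
    - [60,-2.8,0,1.03,0,0,0]
    - [60,-2.8,0,1.03,0,0,0]

```text
time_s: 14.6
tool_pos: [0.6279, -0.0896, 0.016]
tool_rot: [180.0, 20.0, 89.4]
force: [-0.4, 2.6, 1.6]
grip_width: 0.0602
```

Call:
send_rows:
  plan:
    - [60,-2.8,0,1.03,0,0,0]
    - [60,-1.9,0,0.68,0,0,0]

```text
time_s: 14.8
tool_pos: [0.6279, -0.0951, 0.016]
tool_rot: [180.0, 20.0, 89.4]
force: [0.2, 2.9, 1.8]
grip_width: 0.0602
```

```bash
python3 look.py pics/s7.png
```

```text
t 14.8 pos [ 0.6279 -0.0951  0.016 ] rot [179.98  19.99  89.38] F [0.2 2.9 1.8] q [-29.  30.  29. 100.   7.  55.  -7.]
[386 171   6  34 172] (array([ 629.8, -193.8]), array([98.6, 14.3]), 1.4) [ 580. -201.] [ 679. -186.]
```

View pics/s7.png

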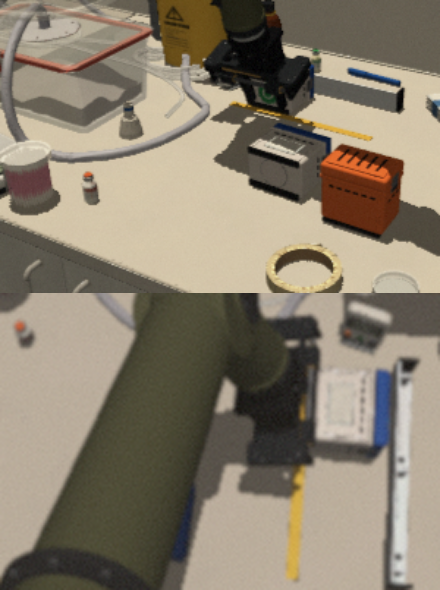

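The crate is nearly at the rail, square, with a small gap left. The force is still only sliding friction, about 3 N, so I inch forward.

Call:
send_rows:
  plan:
    - [60,-1.9,0,0.68,0,0,0]
    - [60,-1.9,0,0.68,0,0,0]
    - [60,-1.9,0,0.68,0,0,0]

```text
time_s: 15.2
tool_pos: [0.6278, -0.1013, 0.0161]
tool_rot: [180.0, 20.0, 89.4]
force: [-0.5, 1.8, -0.6]
grip_width: 0.0604
```

Call:
send_rows:
  plan:
    - [60,-1.4,0,0.51,0,0,0]
    - [60,-1.4,0,0.51,0,0,0]

```text
time_s: 15.4
tool_pos: [0.6276, -0.1043, 0.0161]
tool_rot: [180.0, 20.0, 89.3]
force: [0.7, 1.6, 0.2]
grip_width: 0.0597
```

Call:
send_rows:
  plan:
    - [60,-1.4,0,0.51,0,0,0]
    - [60,-1.4,0,0.51,0,0,0]

```text
time_s: 15.6
tool_pos: [0.6276, -0.1072, 0.0161]
tool_rot: [180.0, 20.0, 89.4]
force: [1.0, 1.8, 0.8]
grip_width: 0.06
```

Call:
send_rows:
  plan:
    - [60,-1.4,0,0.51,0,0,0]

```text
time_s: 15.7
tool_pos: [0.6276, -0.1088, 0.0161]
tool_rot: [180.0, 20.0, 89.4]
force: [0.1, 1.5, 0.8]
grip_width: 0.06
```

Call:
send_rows:
  plan:
    - [60,-1.4,0,0.51,0,0,0]

```text
time_s: 15.8
tool_pos: [0.6277, -0.1092, 0.016]
tool_rot: [180.0, 19.9, 89.4]
force: [-0.8, 6.9, 2.7]
grip_width: 0.0599
```

Call:
send_rows:
  plan:
    - [60,-1.4,0,0.51,0,0,0]

```text
time_s: 15.9
tool_pos: [0.6277, -0.1093, 0.0159]
tool_rot: [-180.0, 19.8, 89.4]
force: [-2.5, 9.5, 5.0]
grip_width: 0.0604
```

The force jumped and the tool stopped, so the crate is on the rail. I press lightly once more to seat it square, then back off.

Call:
send_rows:
  plan:
    - [60,-1.4,0,0.51,0,0,0]
    - [60,0,0,0,0,0,0]
    - [60,0,0,0,0,0,0]

```text
time_s: 16.2
tool_pos: [0.6277, -0.1093, 0.0159]
tool_rot: [-180.0, 19.7, 89.5]
force: [-1.9, 8.3, 4.7]
grip_width: 0.0603
```

Call:
send_rows:
  plan:
    - [60,2.8,0,-1.03,0,0,0]
    - [60,2.8,0,-1.03,0,0,0]
    - [60,9.4,0,-3.42,0,0,0]
    - [60,14.1,0,-5.1,0,0,0]
    - [60,14.1,0,-5.1,0,0,0]
    - [60,-10,0,-28,0,0,0]
    - [60,-12,0,-33,0,0,0]
    - [60,-12,0,-33,0,0,0]
    - [60,-12,0,-33,0,0,0]
    - [60,28,0,-10,0,0,0]
    - [60,37.6,0,-13.7,0,0,0]
    - [60,37.6,0,-13.7,0,0,0]

```text
time_s: 17.4
tool_pos: [0.6293, 0.0451, 0.1515]
tool_rot: [179.9, 19.9, 89.3]
force: [0.9, 0.5, -0.1]
grip_width: 0.0601
```

Call:
send_rows:
  plan:
    - [60,37.6,0,-13.7,0,0,0]
    - [60,37.6,0,-13.7,0,0,0]
    - [60,37.6,0,-13.7,0,0,0]
    - [60,37.6,0,-13.7,0,0,0]
    - [60,37.6,0,-13.7,0,0,0]
    - [60,37.6,0,-13.7,0,0,0]
    - [60,37.6,0,-13.7,0,0,0]
    - [60,0,0,0,0,0,0]

```text
time_s: 18.2
tool_pos: [0.6292, 0.3333, 0.1488]
tool_rot: [-179.8, 19.7, 90.1]
force: [-0.8, -0.1, -0.4]
grip_width: 0.0598
```

```bash
python3 look.py pics/s8.png; python3 - <<'E'
import cv2
from cell import env
b=env.read_camera("top")[135:270,215:415,::-1];a=env.read_camera("scene")[130:280,200:420,::-1]
cv2.imwrite("pics/s9.png",__import__("numpy").vstack([cv2.resize(a,(440,300)),cv2.resize(b,(440,297),interpolation=2)]))
E
```

```text
t 18.2 pos [0.6292 0.3333 0.1488] rot [-179.83   19.72   90.05] F [-0.8 -0.1 -0.4] q [-51.  38.  22.  68.   3.  87. -33.]
[391 171   6  34 149] (array([ 630.7, -206.4]), array([14.1, 98.7]), 88.6) [ 581. -214.] [ 680. -200.]
[292 219  10  36 207] (array([471. ,  52.6]), array([16.7, 98. ]), 87.3) [422.  44.] [520.  63.]
```

View pics/s9.png

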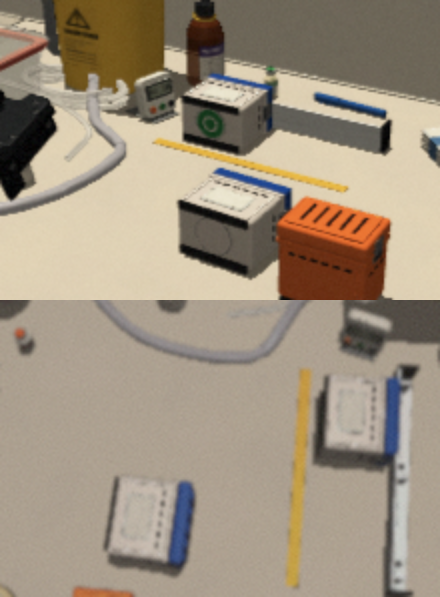

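The disc crate lies flush on the rail and wholly past the yellow line. The bare crate is where it fell, the bystanders haven't moved, and the arm is clear with no contact force. I'm handing in.

```bash
python3 -c "
from cell import env
print(env.sign_off())"
```

```text
the job is handed in; nothing more can be done
None
```

I rolled both crates onto their right walls and pushed the one with the green disc across the yellow line and flush against the rail. I handed the job in at about 18 s of robot time, with no verdict reported.

- **Tipping:** the open fingertips pushed each crate high on its left wall, the far one first and then the near one. The disc turned up under the far crate; the near one's underside was bare.
- **Pushing home:** I pushed the far crate low on its underside with the tool tilted 20°, squaring it to the rail on the way. At the rail the force rose from about 2 N to 9.5 N at its highest, and the tool stopped moving.
- **Final picture:** the disc crate lies on its right wall against the rail, wholly past the line, with the disc facing left. The bare crate is within about 1 mm of where it fell. The other things in view look unmoved, and the arm is clear with no contact force.
- **Small disagreements:**
  - The camera put the rail face at y ≈ −0.209 to −0.218, depending on which edge I used. I relied on the contact force instead, which fits a face at about −0.214.
  - The camera's last yaw for the crate differs from the rail's by about 0.8°, which is within pixel noise.

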